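# Hang the thread pail by its bail on the twin-prong stand

## Task

Tidy the craft table: swing the pail's folded-down wire bail upright while the pail stays standing in its place, then lift the pail by the bail, without dragging it along the table or tipping it, and hang it on the stand so that the bail wire lies down in the notches of both prongs, and let go. Bring the bail gently to rest on the prongs and feel for the notches, for the stand is not to be pushed hard, and leave the other things on the table undisturbed.

Things in the scene. Friction and masses are not known exactly. Their poses are not given: they have to be found in the camera images.
- pail: Round sheet-steel pail, 92 mm across its rim, 74 mm across its foot, 75 mm high, wall 3 mm, about 0.4 to 0.75 kg with three thread spools wedged in it below the rim. Origin at the centre of its underside; z up. Its bail is pivoted on ears on its +y and -y sides and lies folded out on its -x side.
- bail_pivot (a point): Middle of the bail's pivot axis: on the pail's axis, 68 mm above the underside. Axes as the pail's; the pivot axis is its y.
- bail_grip (a point): Centre of the bail's round wooden sleeve, 11 mm in diameter and 30 mm long, in the middle of the bail's straight cross wire, on which it spins with slight drag; the sleeve's axis is this point's y axis, parallel to the pivot axis and 100 mm from it. Bare 5 mm wire runs straight on to 44 mm either side, then bends to two legs 104 mm apart. Folded out, 48 mm are free between sleeve and pail rim.
- bail (a joint): Bail angle in rad: 0 folded out level over the pail's -x side, 1.57 upright above the pail, 3.14 level on the other side. A stiff pivot (0.05 N m): the bail stays at the angle it is left at. It starts between 0 and 0.3.
- stand: Hanging stand fixed to the table: base plate 240 x 160 x 10 mm, 20 mm post, and on it a grey clamp block (50 x 90 mm, centred on the post, top 221 mm above the table). Origin at the foot of the post, z up. Two level steel prongs run from the block along the stand's -x, to a free end.
- prong_level (a point): On the post's axis, level with the prongs' flat tops, 215 mm above the table; axes as the stand's. The prongs are centred at y = +29 and -29 mm, each 8 mm thick and 19 mm deep, 50 mm clear between them. A wire on the flat tops is centred at 217.5 mm, one lying in the notches at about 208.5 mm. The bail must be passed over the tips from the free end.
- prong_flat (a point): Midway between the prongs, level with their tops, 82 mm from the post's axis: here the tops are always flat. Farther out (-x) each prong has one notch, abreast: 9 mm deep, floor 6 mm long, 45 degree ramp on the block side, steep wall on the tip side. Its place is not reported: floor centre 105 to 155 mm from the post's axis, tip 30 mm beyond. Slid outward, a wire drops in.
- cup: Bystander: open card coffee cup, 80 mm across the rim, 92 mm high. Origin at the centre of its underside.
- phone: Bystander: flat black phone, 75 x 155 x 9 mm. Origin at the centre of its underside.
- hoop: Bystander: wooden embroidery hoop lying flat, 170 mm across, 10 mm high. Origin at the centre of its underside.
- spool: Bystander: single wooden thread spool standing, 34 mm across, 42 mm high. Origin at the centre of its underside.
- jar: Bystander: clear lidded jar, 64 mm across, 75 mm high. Origin at the centre of its underside.
- tin: Bystander: flat metal tin, 100 x 70 x 30 mm. Origin at the centre of its underside.
- pad: Bystander: paper notepad, 150 x 105 x 12 mm. Origin at the centre of its underside.
Things that resemble listed ones, but are neither listed nor needed, are in the scene too. Of the things like the pail, leave any that is blue or pink; of the rest the larger one is meant.

How it is judged:
By the outcome, as a careful person would: the job done as asked, in the order asked, and still so for the second after the job is handed in, with the robot touching nothing.
It also fails if it takes over 72 s, if anything falls off the work surface, if the arm or the gripper's body presses on something with over 40 N, if the wrist force passes 120 N, or if a joint passes its speed limit or range.

## Robot

A 6-joint arm with a two-finger parallel gripper is mounted at the origin on the work surface. World frame = base frame: x ahead of the robot, y to its left, z up, the work surface at z = 0. Lengths are in mm, angles in rad, forces in N, time in s.
With the tool pointing down it reaches from about 350 to 775 mm from the base axis. Payload 7.3 kg.
Tool frame: the origin (TCP) lies on the front face of the gripper's body, between the roots of the fingers; the fingertips stand 66 mm ahead of it and the grasp point (between the pads) lies 47 mm ahead of it (bot.tcp_to_grasp is the z of the grasp point in the tool frame, in mm); z points along the fingers, y is the direction in which the jaws open and shut (so a half turn about z gives the same grasp; the last joint's range is limited). The gripper opens to 92 mm and grips with 3 to 60 N. Pads are 19 mm wide; open, the fingers measure 130 mm over their backs; the gripper's body (75 mm by 190 mm) begins 47 mm behind the grasp point.
Start: joints at [1.168, 0.342, 1.524, -0, 1.275, -0.146], TCP at [133.325, 507.802, 292.241] pointing down, gripper open.
Joint ranges: [-2.53, 2.53], [-0.77, 2.02], [0.04, 2.7], [-1, 4.14], [0.28, 2.66], [-3.11, 3.11]. Speed limits (rad/s): [2.57, 2.57, 3.14, 3.14, 3.14, 3.14].

## Interface

Orientations are given as [roll, pitch, yaw] about the fixed x, y, z axes, in that order (R = Rz(yaw) Ry(pitch) Rx(roll)).
In Python, from plant import bot gives the robot as it stands.
- The arm moves only by the tool carry_out, never from a script. Its argument "deltas" is a list that holds one entry, the list of rows, each a list of 4 numbers: the shift along the tool's x, y, z in mm, then the turn about the tool's z in units of 5 degrees (1.0 is 5 degrees). A call has 1 to 20 rows; each row is the pose to reach, as a shift and turn from the pose commanded when the call began, along the tool's axes at that moment; what a row does not reach only later rows make up. A row lasts 1/10 s, in which the tool goes at most 50 mm and 8.59 degrees, less where a joint would pass 70% of its speed; a pose out of reach is approached as far as the arm can. A call with a gripper value outside its range is refused whole. "fingers" is the finger opening in mm, from 0 to 91.8, set as the call begins (left out, the last holds). The fingers move at their own pace and stop on an object; the grip force is fixed at half the most. Time passes only in rows, so rows that repeat a pose let the fingers close. It gives the time, the measured TCP pose, the force and the opening at its end, in the units of the state.
- bot.get_obs(): the state, without advancing time (a new reading comes with each control period).
- bot.capture(name): name is "scene" or "top" or "wrist"; returns (picture, depth): 400x640x3 uint8, blue, green, red; 400x640 float32, mm along the optical axis (not along the pixel's ray), 0 where there is no reading.
- bot.camera_model(name): a dict with "K" (3x3 intrinsics, pixels), "camera_from_world" (4x4, takes a point from world to camera coordinates). Camera axes: x right, y down, z forward; pixel columns grow to the right and rows downward; lengths in mm; the calibration is good to about 2 mm. A picture is of the moment at which its call begins: read the wrist's pose just before it. camera_model takes no time and is no camera call; for the wrist camera it gives the pose at the moment of the call.
- bot.close_job(): hands the job in, once; it reports no verdict.
The state is a dict: "time": time; "joint_positions": joint angles; "dq": joint speeds; "tau": joint torques, N m; "tool_pos": TCP position; "tcp_rot": TCP orientation; "contact_force": force on the tool from outside, world axes, zero at the start; "moment": the same for the moment, N m; "grip_width": finger opening in mm.
Only numpy, scipy, OpenCV 4.12 (cv2) and the standard library are available. Lean on these libraries where they do the work, as an engineer would, in place of code of your own. Each camera call takes 0.05 s, during which the arm holds its last target. There are 200 camera calls.

## Working session

There is one attempt and no reset: what is moved stays moved. The work goes in short steps, Python scripts to look and compute and a tool call to move; the robot and the scene stay as the last step left them, time stands still between calls to the robot, and variables do not carry over. Pictures are saved under pics/ and viewed, about 8 in all and at most 12, crops included, and the job is handed in when it is done.

Besides the shell and the picture viewer there is one more tool, called after "Call:" as name(argument=value, ...), one argument or row to a line, values as JSON. carry_out: Moves the arm, as the interface text tells. Its arguments: {"type":"object","properties":{"deltas":{"type":"array","items":{"type":"array","items":{"type":"array","items":{"type":"number"}}}},"fingers":{"type":"number"}},"required":["deltas"]}

```bash
mkdir -p pics; ls; cat > h.py <<'E'
import numpy as np, cv2
from plant import bot
def cap(n,f):
    m=bot.camera_model(n); p,d=bot.capture(n); cv2.imwrite(f'pics/{f}.png',p); np.savez(f'pics/{f}.npz',p=p,d=d,K=m['K'],T=m['camera_from_world']); return p,d,m
def load(f):
    z=np.load(f'pics/{f}.npz'); return z['p'],z['d'],z['K'],z['T']
def world(d,K,T):
    v,u=np.mgrid[:d.shape[0],:d.shape[1]]; r=np.stack([(u-K[0,2])/K[0,0]*d,(v-K[1,2])/K[1,1]*d,d,np.ones_like(d)],-1)
    return (r@np.linalg.inv(T).T)[...,:3]
def ray(u,v,z,K,T):
    Ti=np.linalg.inv(T); o=Ti[:3,3]; q=Ti[:3,:3]@np.linalg.inv(K)@np.array([u,v,1.]); return o+q*(z-o[2])/q[2]
E
python3 - <<'E'
from h import *
o=bot.get_obs(); print(o)
a=cap('scene','s0')[0]; b=cap('top','t0')[0]
E
```

```text
pics
{'time': 0.0, 'joint_positions': array([ 1.16799989e+00,  3.42747390e-01,  1.52503983e+00, -3.58124108e-06,
        1.27540272e+00, -1.45981424e-01]), 'dq': array([-3.81716525e-05, -5.72015954e-04,  1.68467377e-03,  8.64206844e-04,
        1.63026904e-05, -5.44530515e-04]), 'tau': array([ 6.36779569e-04, -4.31261230e+01, -2.44223320e+01,  7.16964249e-02,
        5.60149492e-02, -1.32702880e-04]), 'tool_pos': array([133.19533945, 507.496034  , 291.5241235 ]), 'tcp_rot': array([-3.14001186e+00, -2.28958642e-04,  2.88477851e+00]), 'contact_force': array([-0.50334328,  0.21936273, -0.31620754]), 'moment': array([-0.00728745,  0.01125858,  0.00571083]), 'grip_width': 91.9650971920016}
```

View pics/s0.png

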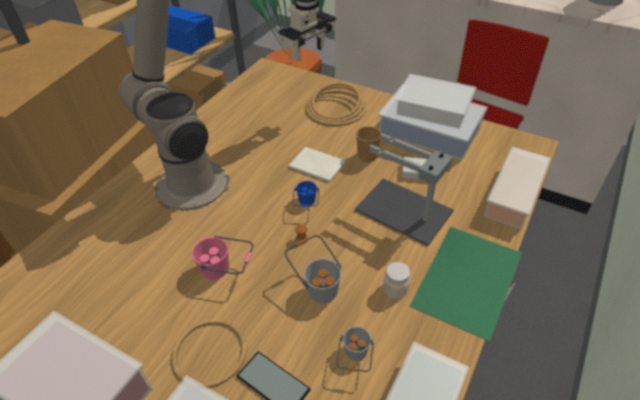

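View pics/t0.png

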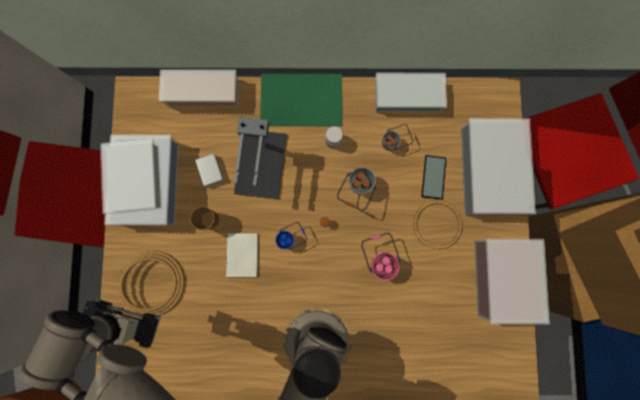

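```bash
python3 - <<'E'
from h import *
p,d,K,T=load('t0'); W=world(d,K,T); np.set_printoptions(precision=1,suppress=True)
c=cv2.resize(p[100:240,225:425],(800,560),interpolation=cv2.INTER_CUBIC); cv2.imwrite('pics/c0.png',c)
print(np.linalg.inv(T)[:3,3],K[0,0])
for u,v in [(362,180),(318,340),(250,128),(256,165),(260,190),(285,240),(392,140)]: print(u,v,W[v,u])
# high points around the stand
m=np.zeros(d.shape,bool); m[90:230,215:310]=1
q=W[m&(W[...,2]>150)&(W[...,2]<300)]; print(len(q),np.percentile(q,[2,50,98],axis=0))
m=np.zeros(d.shape,bool); m[150:220,325:400]=1
q=W[m&(W[...,2]>40)&(W[...,2]<200)]; print(len(q),np.percentile(q,[2,50,98],axis=0))
E
```

```text
[ 346.    -4.  1302.4] 368.1799653335839
362 180 [ 562.4 -160.5    1.6]
318 340 [ 80.6  -4.6 275.5]
250 128 [683.5 202.4 221.7]
256 165 [570.8 182.5 218.1]
260 190 [524.8 203.    4.2]
285 240 [348.3 112.1   1. ]
392 140 [ 700.4 -264.2   34.1]
945 [[520.  152.8 193. ]
 [668.1 196.5 215.7]
 [713.  243.9 224.5]]
458 [[ 447.  -195.3   41.8]
 [ 543.4 -147.4   68.8]
 [ 592.2  -66.3  100. ]]
```

View pics/c0.png

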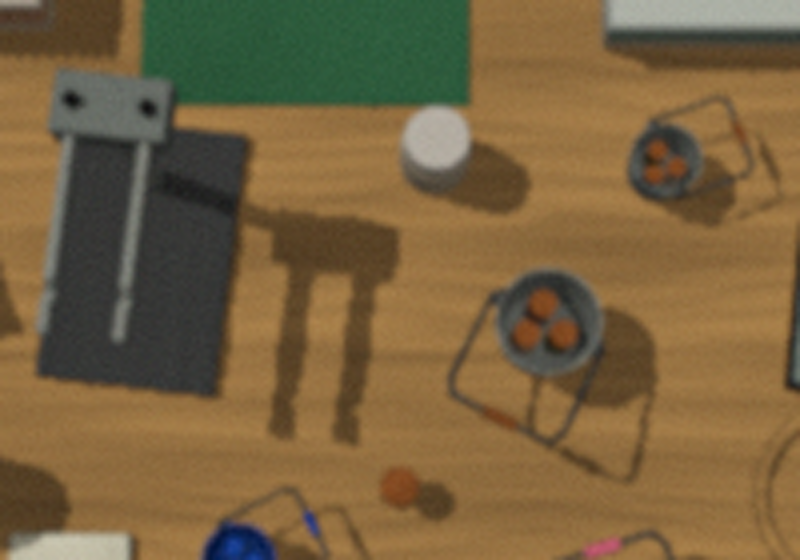

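```bash
python3 - <<'E'
from h import *
p,d,K,T=load('t0'); W=world(d,K,T); np.set_printoptions(precision=1,suppress=True)
hsv=cv2.cvtColor(p,cv2.COLOR_BGR2HSV).astype(int)
# block
m=np.zeros(d.shape,bool); m[90:230,215:310]=1
def rect(q): return cv2.minAreaRect(q[:,:2].astype(np.float32))
hi=m&(W[...,2]>190)&(W[...,2]<240)
mm=cv2.morphologyEx(hi.astype(np.uint8),cv2.MORPH_OPEN,np.ones((7,7)))>0
print('block',rect(W[mm]),np.median(W[mm][:,2]))
pr=hi&~(cv2.dilate(mm.astype(np.uint8),np.ones((5,5)))>0)
n,l,st,c=cv2.connectedComponentsWithStats(pr.astype(np.uint8))
for i in range(1,n):
    if st[i,4]<15: continue
    q=W[l==i]; vx,vy,x,y=cv2.fitLine(q[:,:2].astype(np.float32),cv2.DIST_HUBER,0,.01,.01).ravel()
    s=(q[:,:2]-[x,y])@[vx,vy]; print('prong',st[i],x,y,np.degrees(np.arctan2(vy,vx)),s.min(),s.max(),np.median(q[:,2]))
# pail rim
m=np.zeros(d.shape,bool); m[150:220,325:400]=1
sl=m&(hsv[...,0]<12)&(hsv[...,1]>140)&(p[...,2]>70)
n,l,st,c=cv2.connectedComponentsWithStats(sl.astype(np.uint8))
for i in range(1,n):
    if st[i,4]>6: print('orange',st[i],c[i],np.median(W[l==i],axis=0))
# grey pail
sat=m&(hsv[...,1]<75); sat=cv2.morphologyEx(sat.astype(np.uint8),cv2.MORPH_CLOSE,np.ones((9,9)))
sat=cv2.morphologyEx(sat,cv2.MORPH_OPEN,np.ones((7,7)))
cs,_=cv2.findContours(sat,0,2); 
for k in cs:
    (u,v),r=cv2.minEnclosingCircle(k); print('pail',u,v,r,ray(u,v,75,K,T),ray(u+r,v,75,K,T)[1]-ray(u,v,75,K,T)[1])
q=m&(W[...,2]>66)&(W[...,2]<85); mm=cv2.morphologyEx(q.astype(np.uint8),cv2.MORPH_CLOSE,np.ones((3,3)))
print('rim pts',W[q].mean(0),np.percentile(W[q],[1,99],axis=0))
E
```

```text
block ((687.9329833984375, 197.19996643066406), (90.99638366699219, 54.62593078613281), 83.88280487060547) 219.0815092254752
prong [234 137  10  47 191] 587.4772 235.74625 -6.4709716 -70.83654735573501 71.03895314504433 211.90863927895703
prong [253 140  10  47 177] 580.9455 178.33818 -6.718362 -70.43797782801029 71.86264309598337 211.89334844925975
pail 361.5 181.0 14.840922355651855 [ 546.7 -150.    75. ] -50.114907547635966
rim pts [ 546.  -151.    73.9] [[ 479.7 -196.5   66.9]
 [ 595.6  -83.6   83.2]]
```

```bash
python3 - <<'E'
from h import *
p,d,K,T=load('t0'); W=world(d,K,T); np.set_printoptions(precision=1,suppress=True)
hsv=cv2.cvtColor(p,cv2.COLOR_BGR2HSV).astype(int)
print(hsv[180,358:368:2],hsv[202:207,348:353].tolist())
print(W[200:209,346:354,2])
m=np.zeros(d.shape,bool); m[185:220,335:385]=1
# bail pixels in depth
q=W[m&(W[...,2]>60)&(W[...,2]<130)]
c=np.array([546.5,-150.5]); r=np.linalg.norm(q[:,:2]-c,axis=1); q=q[r>75]; print(len(q)); print(q[np.argsort(q[:,1])][::6])
f=np.polyfit(q[:,0],q[:,1],1)
x=np.load('pics/t0.npz'); o=bot.camera_model('wrist'); Ti=np.linalg.inv(o['camera_from_world']); print('wrist cam',Ti,o['K'])
E
```

```text
[[ 11 169  83]
 [  9  95  62]
 [ 14  75  85]
 [ 12 129 105]
 [ 12 142 115]] [[[13, 164, 121], [15, 159, 127], [16, 153, 132], [17, 143, 136], [17, 147, 137]], [[12, 177, 117], [13, 184, 115], [14, 166, 118], [15, 161, 122], [15, 148, 133]], [[13, 186, 111], [12, 185, 113], [13, 195, 115], [13, 177, 118], [14, 174, 116]], [[15, 163, 122], [13, 174, 114], [12, 177, 114], [12, 187, 116], [13, 186, 114]], [[17, 147, 137], [15, 147, 130], [16, 165, 119], [14, 173, 121], [13, 187, 116]]]
[[ -3.9  -5.5   0.4   3.6  -2.8   3.7  -2.   -3. ]
 [ -1.6  -3.1  -5.4  -4.9  -3.9  -4.7  -3.7   0.9]
 [ 95.5 100.5  98.4  -1.   -0.6  -3.5  -3.   -1.6]
 [101.5 100.9  99.3 103.  101.3  -2.3  -1.7  -3.5]
 [ 98.1  98.8 103.2  97.8  96.8  98.  100.1  -1.5]
 [  0.   -4.5  98.   97.7 100.   97.  103.5  98.4]
 [ -0.1  -5.   -3.5  -1.6  98.6  99.1  98.9  95.7]
 [  2.4   1.3  -1.1  -2.1  -4.7  -4.8  95.6  97.7]
 [ -3.4  -2.8  -2.5  -0.5  -6.4  -8.6  -2.4  -5. ]]
89
[[ 474.6 -173.1   84.3]
 [ 460.7 -162.3   89.7]
 [ 450.  -154.6   97.2]
 [ 447.  -141.8   93.6]
 [ 453.4 -128.5   96. ]
 [ 460.  -118.7   95.7]
 [ 462.5 -114.7  103.5]
 [ 462.8 -108.4  100. ]
 [ 463.  -102.    98. ]
 [ 473.2  -95.7   95.5]
 [ 476.5  -85.8   95.3]
 [ 514.1  -76.5   88. ]
 [ 513.7  -73.    90.9]
 [ 506.6  -69.6   93.3]
 [ 500.1  -66.3   92. ]]
wrist cam [[  0.3   0.9   0.2  68.1]
 [  1.   -0.2  -0.1 526.1]
 [ -0.    0.3  -1.  385.1]
 [  0.    0.    0.    1. ]] [[309.5   0.  315.6]
 [  0.  309.5 197.2]
 [  0.    0.    1. ]]
```

Call:
carry_out(
  deltas=[
    [[-15,-8,0,0],[-52,-29,0,1],[-97,-54,0,2.2],[-142,-79,0,3.4],[-187,-104,0,4.6],[-227,-126,0,5.8],[-262,-145,0,7],[-283,-182,0,8.3],[-303,-219,0,9.6],[-323,-256,0,10.9],[-343,-293,0,12.2],[-363,-328,0,13.5],[-382,-362,5,14.8],[-401,-394,12,16.1],[-420,-424,22,17.4],[-437,-450,32,18.6],[-452,-474,42,19.4],[-465,-496,48,20],[-475,-511,51,20],[-475.5,-515.5,51,20]],
  ],
  fingers=36,
)

```text
time: 2.1
tool_pos: [462.6, -112.9, 240.7]
tcp_rot: [-3.141, 0.0, 1.139]
contact_force: [-0.0, 1.1, 0.2]
grip_width: 36.1
```

```bash
python3 - <<'E'
from h import *
np.set_printoptions(precision=3,suppress=True)
o=bot.get_obs(); print(o['time'],o['tool_pos'],o['tcp_rot'],o['joint_positions'],o['grip_width'])
cap('wrist','w1')
E
```

```text
2.1 [ 462.647 -112.895  240.653] [-3.141  0.     1.139] [-0.4    0.305  1.732  0.     1.104  0.031] 36.119326394810635
```

View pics/w1.png

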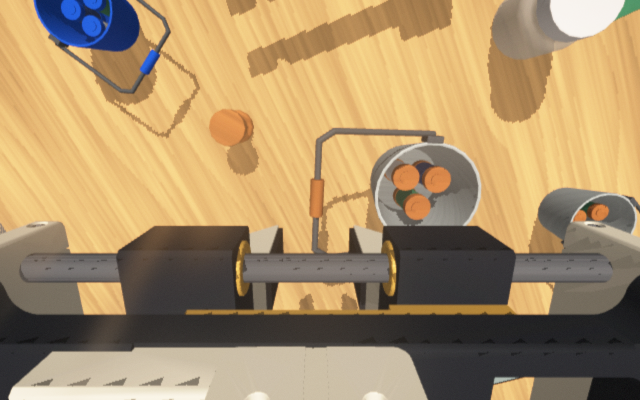

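```bash
python3 - <<'E'
from h import *
np.set_printoptions(precision=2,suppress=True)
p,d,K,T=load('w1'); W=world(d,K,T); hsv=cv2.cvtColor(p,cv2.COLOR_BGR2HSV).astype(int)
m=np.zeros(d.shape,bool); m[165:230,300:335]=1
s=m&(hsv[...,0]<14)&(hsv[...,1]>165)&(W[...,2]>60); ys,xs=np.where(s); print(s.sum(),xs.min(),xs.max(),ys.min(),ys.max(),np.median(W[s],axis=0))
(u,v),_,_=cv2.minAreaRect(np.stack([xs,ys],1).astype(np.float32)); 
for z in (90,95,100): print(u,v,ray(u,v,z,K,T))
b=np.zeros(d.shape,bool); b[135:250,305:335]=1
q=W[b&(W[...,2]>75)&(W[...,2]<130)]; f=cv2.fitLine(q[:,:2].astype(np.float32),cv2.DIST_HUBER,0,.01,.01).ravel(); print('axis',np.degrees(np.arctan2(f[1],f[0])),f[2:], len(q),np.median(q[:,2]))
rm=np.zeros(d.shape,bool); rm[138:226,365:485]=1
r=rm&(W[...,2]>71)&(W[...,2]<80); q=W[r][:,:2]; q=q[(np.linalg.norm(q-[546.5,-150.5],axis=1)<56)]
A=np.c_[2*q,np.ones(len(q))]; x=np.linalg.lstsq(A,(q**2).sum(1),rcond=None)[0]; print('rim',x[:2],np.sqrt(x[2]+x[0]**2+x[1]**2),len(q))
E
```

```text
341 311 322 179 216 [ 466.21 -105.05  102.38]
316.5 197.5 [ 464.98 -108.45   90.  ]
316.5 197.5 [ 465.52 -107.26   95.  ]
316.5 197.5 [ 466.06 -106.06  100.  ]
axis 62.48517 [ 467.87 -102.56] 1042 100.33663699639666
rim [ 550.88 -148.79] 43.83601415186867 1186
```

Call:
carry_out(
  deltas=[
    [[3,0,10,0.2],[6.5,0,25,0.4],[6.5,0,40,0.4],[6.5,0,55,0.4],[6.5,0,70,0.4],[6.5,0,82,0.4],[6.5,0,91,0.4],[6.5,0,96,0.4],[6.5,0,97.5,0.4],[6.5,0,97.5,0.4]],
  ],
  fingers=30,
)

```text
time: 3.15
tool_pos: [465.1, -105.4, 143.8]
tcp_rot: [3.141, -0.0, 1.105]
contact_force: [-0.5, -0.2, 0.5]
grip_width: 30.0
```

```bash
python3 - <<'E'
from h import *
np.set_printoptions(precision=2,suppress=True)
cap('wrist','w2'); p,d,m=cap('scene','s2')
c=cv2.resize(p[200:330,240:400],(640,520),interpolation=cv2.INTER_CUBIC); w=cv2.resize(cv2.imread('pics/w2.png')[:320],(640,320)); cv2.imwrite('pics/c2.png',c)
E
```

```text
(no output)
```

View pics/c2.png

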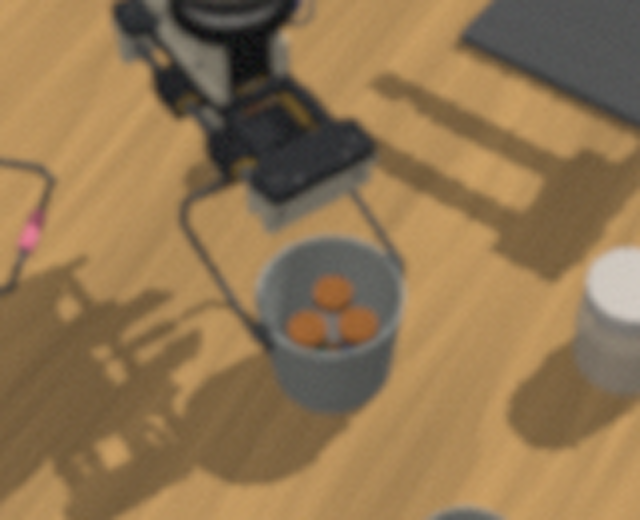

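Call:
carry_out(
  deltas=[
    [[-1,0,0.5,0],[-1,0,0.5,0],[-1,0,0.5,0],[-1,0,0.5,0],[-1,0,0.5,0],[-1,0,0.5,0],[-1,0,0.5,0],[-1,0,0.5,0]],
  ],
  fingers=4,
)

```text
time: 4.05
tool_pos: [464.7, -106.6, 143.2]
tcp_rot: [3.141, -0.0, 1.105]
contact_force: [2.5, -2.0, -1.1]
grip_width: 10.0
```

Call:
carry_out(
  deltas=[
    [[0,0.4,0,0],[0,0.8,0,0],[0,0.8,0,0],[0,0.8,0,0]],
  ],
)

```text
time: 4.45
tool_pos: [465.2, -106.9, 143.2]
tcp_rot: [-3.141, -0.0, 1.105]
contact_force: [1.5, -1.9, -0.1]
grip_width: 10.1
```

Call:
carry_out(
  deltas=[
    [[0,1.3,-2.7,0],[0,2.5,-6.0,0],[0,3.8,-9.3,0],[0,5.2,-12.5,0],[0,6.7,-15.6,0],[0,8.3,-18.7,0],[0,10.0,-21.8,0],[0,10.0,-21.8,0],[0,10.0,-21.8,0]],
  ],
)

```text
time: 5.35
tool_pos: [473.9, -111.2, 165.0]
tcp_rot: [-3.141, -0.0, 1.105]
contact_force: [-5.0, 1.6, 1.6]
grip_width: 9.9
```

Call:
carry_out(
  deltas=[
    [[0,-0.8,-0.3,0],[0,-1.6,-0.3,0],[0,-1.6,-0.3,0],[0,-1.6,-0.3,0]],
  ],
)

```text
time: 5.75
tool_pos: [473.5, -111.0, 165.4]
tcp_rot: [3.14, -0.0, 1.104]
contact_force: [3.3, -1.6, -2.8]
grip_width: 9.7
```

Call:
carry_out(
  deltas=[
    [[0,0.6,0,0],[0,2.3,-3.0,0],[0,4.1,-6.0,0],[0,6.0,-9.0,0],[0,8.0,-11.8,0],[0,10.1,-14.6,0],[0,12.3,-17.3,0],[0,14.6,-20.0,0],[0,17.0,-22.5,0],[0,17.0,-22.5,0],[0,17.0,-22.5,0]],
  ],
)

```text
time: 6.85
tool_pos: [488.0, -118.3, 187.9]
tcp_rot: [3.141, -0.0, 1.105]
contact_force: [1.6, -0.5, -1.5]
grip_width: 9.6
```

Call:
carry_out(
  deltas=[
    [[0,2.0,-1.5,0],[0,4.0,-3.4,0],[0,6.0,-5.1,0],[0,8.0,-6.8,0],[0,10.0,-8.5,0],[0,12.0,-10.1,0],[0,16.3,-13.1,0],[0,20.7,-15.9,0],[0,25.3,-18.5,0],[0,30,-20.9,0],[0,30,-20.9,0],[0,30,-20.9,0]],
  ],
)

```text
time: 8.05
tool_pos: [515.0, -131.9, 208.9]
tcp_rot: [3.141, -0.0, 1.105]
contact_force: [1.1, -0.7, -1.7]
grip_width: 10.1
```

Call:
carry_out(
  deltas=[
    [[0,4.0,-1.4,0],[0,8.1,-3.0,0],[0,12.2,-4.3,0],[0,16.4,-5.6,0],[0,20.6,-6.6,0],[0,24.9,-7.5,0],[0,29.2,-8.1,0],[0,33.6,-8.6,0],[0,37,-8.8,0],[0,41,-8.9,0],[0,41,-8.9,0],[0,41,-8.9,0]],
  ],
)

```text
time: 9.25
tool_pos: [551.3, -150.2, 217.5]
tcp_rot: [-3.141, -0.0, 1.105]
contact_force: [-0.3, 0.4, -4.2]
grip_width: 9.9
```

```bash
python3 - <<'E'
from h import *
np.set_printoptions(precision=2,suppress=True)
o=bot.get_obs(); print(o['contact_force'],o['tool_pos'])
cap('wrist','w3'); p,d,m=cap('scene','s3')
K,T=m['K'],m['camera_from_world']
c=cv2.resize(p[180:330,240:400],(640,600),interpolation=cv2.INTER_CUBIC); cv2.imwrite('pics/c3.png',c)
p,d,K,T=load('w3'); W=world(d,K,T)
r=(W[...,2]>71)&(W[...,2]<80)&(np.linalg.norm(W[...,:2]-[550,-149],axis=-1)<56); q=W[r][:,:2]
A=np.c_[2*q,np.ones(len(q))]; x=np.linalg.lstsq(A,(q**2).sum(1),rcond=None)[0]; print('rim',x[:2],np.sqrt(x[2]+x[0]**2+x[1]**2),len(q))
E
```

```text
[-0.27  0.44 -4.16] [ 551.35 -150.21  217.5 ]
rim [ 549.18 -146.09] 42.87178840145474 789
```

View pics/c3.png

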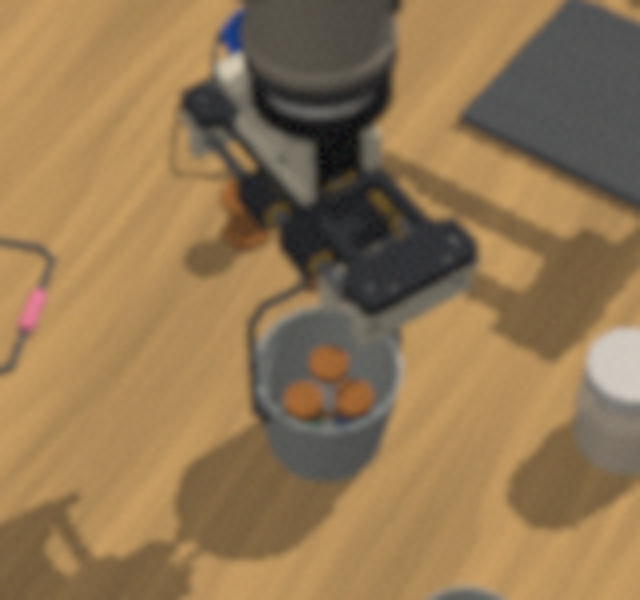

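Call:
carry_out(
  deltas=[
    [[0,0,-0.5,0],[0,0,-1.5,0],[0,0,-3,0],[0,0,-5,0],[0,0,-8,0],[0,0,-12,0],[0,0,-17,0],[0,0,-23,0],[0,0,-30,0],[0,0,-37,0],[0,0,-44,0],[0,0,-51,0],[0,0,-58,0],[0,0,-64,0],[0,0,-69,0],[0,0,-73,0],[0,0,-76,0],[0,0,-78,0],[0,0,-78,0],[0,0,-78,0]],
  ],
)

```text
time: 11.35
tool_pos: [551.3, -150.2, 295.4]
tcp_rot: [-3.141, -0.0, 1.105]
contact_force: [0.6, -1.0, -7.3]
grip_width: 9.9
```

Call:
carry_out(
  deltas=[
    [[0.6,-0.5,0,0],[2.3,-2.1,0,0],[5.2,-4.7,0,0],[9.2,-8.3,0,0],[14.4,-12.9,0,0],[20.7,-18.6,0,0],[28.1,-25.3,0,0],[36.7,-33.1,0,0],[45.9,-41.4,0,0],[55.1,-49.7,0,0],[64.3,-58,0,0],[73.5,-66.3,0,0],[82.7,-74.6,0,0],[91.9,-82.9,0,0],[101.1,-91.2,0,0],[110.3,-99.5,0,0],[119.5,-107.8,0,0],[128.7,-116.1,0,0],[137.9,-124.4,0,0],[147.1,-132.7,0,0]],
  ],
)

```text
time: 13.35
tool_pos: [498.7, 41.8, 295.6]
tcp_rot: [3.142, -0.0, 1.105]
contact_force: [0.8, 0.4, -7.0]
grip_width: 10.0
```

Call:
carry_out(
  deltas=[
    [[9.2,-8.3,0,-0.1],[18.4,-16.6,0,-0.25],[27.6,-24.9,0,-0.45],[36.8,-33.2,0,-0.7],[46,-41.5,0,-0.95],[55.2,-49.8,0,-1.2],[64.4,-58,0,-1.5],[73.6,-66.2,0,-1.8],[82.4,-74,0,-2.1],[90.7,-81.5,0,-2.4],[98.5,-88.5,0,-2.7],[105.7,-95,0,-2.95],[112.3,-101,0,-3.2],[118.3,-106.4,0,-3.4],[123.7,-111.2,0,-3.6],[128.5,-115.5,0,-3.75],[132.5,-119.1,0,-3.87],[135.7,-122,0,-3.95],[138.1,-124,0,-4],[139.9,-125.7,0,-4]],
  ],
)

```text
time: 15.35
tool_pos: [449.6, 222.5, 295.6]
tcp_rot: [3.142, -0.0, 1.454]
contact_force: [-0.4, -0.1, -6.4]
grip_width: 10.0
```

```bash
python3 - <<'E'
from h import *
np.set_printoptions(precision=2,suppress=True)
o=bot.get_obs(); print(o['time'],o['contact_force'],o['tool_pos'],o['tcp_rot'])
p,d,m=cap('wrist','w4')
E
```

```text
15.35 [-0.41 -0.14 -6.35] [449.58 222.48 295.6 ] [ 3.14 -0.    1.45]
```

View pics/w4.png

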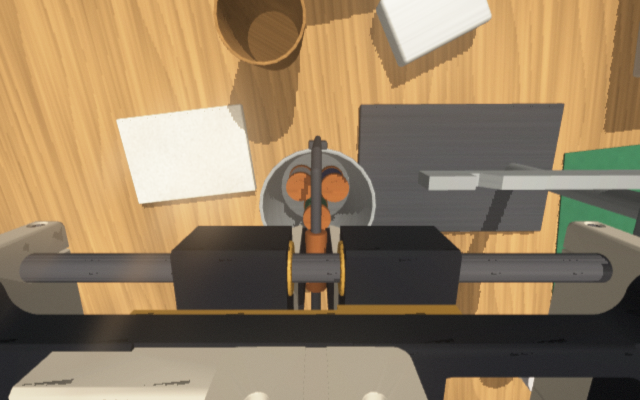

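```bash
python3 - <<'E'
from h import *
np.set_printoptions(precision=1,suppress=True)
p,d,K,T=load('w4'); W=world(d,K,T)
Y=1.454; tx=np.array([np.cos(Y),np.sin(Y)]); ty=np.array([np.sin(Y),-np.cos(Y)]); c=np.array([449.58,222.48])
D=W[...,:2]-c; a=D@tx; b=D@ty
m=np.zeros(d.shape,bool); m[160:200,410:640]=1; m&=(W[...,2]>190)&(W[...,2]<235)
for lo in range(50,170,4):
    k=m&(b>lo)&(b<lo+4)
    if k.sum()>5: print(lo+2,k.sum(),'z',np.median(W[k][:,2]),'lat',np.percentile(a[k],[5,50,95]))
e=[]
for u in range(425,640,12):
    col=p[:,u].astype(int).sum(1); print(u,[ (v,col[v]) for v in range(166,194,2)]) if u in(425,461,473,485,497,521,605) else 0
for v in (180,): print([(u,p[v-2:v+3,u].mean().round()) for u in range(416,530,4)])
for u in (424,470,480,500): print(u,ray(u,180,215,K,T)[:2]@np.array([[0],[0]]) if 0 else (ray(u,180,215,K,T)[:2]-c)@np.c_[tx,ty])
E
```

```text
64 192 z 208.79500677695316 lat [28.7 32.5 36.2]
68 133 z 215.595802728182 lat [29.1 34.1 36.4]
72 129 z 215.67277192711225 lat [29.2 34.1 36.4]
76 131 z 215.62916101071582 lat [28.9 33.7 36.4]
80 131 z 215.53694575628782 lat [29.1 34.2 36.4]
84 134 z 215.80611012573218 lat [29.3 34.1 36.5]
88 130 z 215.5503147298872 lat [29.1 34.4 36.5]
92 64 z 215.17560728909896 lat [29.4 34.3 36.5]
96 70 z 206.7448105292898 lat [29.2 34.5 36.5]
100 158 z 208.99925574743864 lat [29.  33.4 36.5]
104 186 z 213.00109957943565 lat [28.9 33.2 36.5]
108 135 z 215.5931635670175 lat [29.1 34.1 36.6]
112 135 z 215.69546129585513 lat [29.1 33.8 36.6]
116 130 z 215.56365301524784 lat [29.2 34.2 36.6]
120 127 z 215.6355095752314 lat [29.  34.1 36.7]
124 135 z 215.55577354771586 lat [29.3 34.  36.7]
128 133 z 215.73366590522244 lat [29.3 34.1 36.7]
132 127 z 215.4852047197384 lat [29.1 34.1 36.8]
136 144 z 215.69460110823303 lat [29.3 34.4 36.8]
140 128 z 215.63373514860848 lat [29.5 34.3 36.9]
144 138 z 215.45998679796548 lat [28.9 34.3 36.9]
148 138 z 215.54131250834274 lat [29.4 34.5 36.9]
152 149 z 215.4176
[... 2536 characters left out ...]
4(186.0)), (436, np.float64(186.0)), (440, np.float64(187.0)), (444, np.float64(187.0)), (448, np.float64(187.0)), (452, np.float64(186.0)), (456, np.float64(187.0)), (460, np.float64(186.0)), (464, np.float64(187.0)), (468, np.float64(188.0)), (472, np.float64(188.0)), (476, np.float64(190.0)), (480, np.float64(142.0)), (484, np.float64(142.0)), (488, np.float64(141.0)), (492, np.float64(142.0)), (496, np.float64(143.0)), (500, np.float64(144.0)), (504, np.float64(196.0)), (508, np.float64(195.0)), (512, np.float64(195.0)), (516, np.float64(195.0)), (520, np.float64(195.0)), (524, np.float64(194.0)), (528, np.float64(194.0))]
424 [33.9 62.2]
470 [33.9 88.5]
480 [33.9 94.3]
500 [ 33.9 105.7]
```

Call:
carry_out(
  deltas=[
    [[0.2,1,0,0],[0.5,3.5,0,0],[1,7.5,0,0],[1.5,13,0,0],[2,20,0,0],[2.5,28,0,0],[3,36.5,0,0],[3.3,45.5,0,0],[3.5,54.5,0,0],[3.5,63.5,0,0],[3.5,72.5,0,0],[3.5,81,0,0],[3.5,89,0,0],[3.5,96,0,0],[3.5,102,0,0],[3.5,107,0,0],[3.5,111,0,0],[3.5,114.5,0,0],[3.5,117,0,0],[3.5,118,0,0]],
  ],
)

```text
time: 17.4
tool_pos: [567.4, 211.9, 295.6]
tcp_rot: [3.142, -0.0, 1.454]
contact_force: [-1.3, -0.2, -6.7]
grip_width: 10.1
```

Call:
carry_out(
  deltas=[
    [[0,0,1,0],[0,0,3,0],[0,0,6,0],[0,0,10,0],[0,0,14,0],[0,0,18,0],[0,0,21,0],[0,0,23,0],[0,0,24,0],[0,0,24,0],[0,0,24,0],[0,0,24,0]],
  ],
)

```text
time: 18.6
tool_pos: [567.3, 212.0, 271.9]
tcp_rot: [3.141, -0.0, 1.454]
contact_force: [-0.2, 0.2, -6.8]
grip_width: 9.8
```

```bash
python3 - <<'E'
from h import *
np.set_printoptions(precision=2,suppress=True)
o=bot.get_obs(); print(o['time'],o['contact_force'],o['tool_pos'],o['tcp_rot'])
p,d,m=cap('scene','s5'); p2,_,_=cap('wrist','w5')
a=cv2.resize(p[110:240,330:490],(640,520),interpolation=cv2.INTER_CUBIC); cv2.imwrite('pics/c5.png',a)
E
```

```text
18.6 [-0.24  0.24 -6.81] [567.26 211.98 271.85] [ 3.14 -0.    1.45]
```

View pics/c5.png

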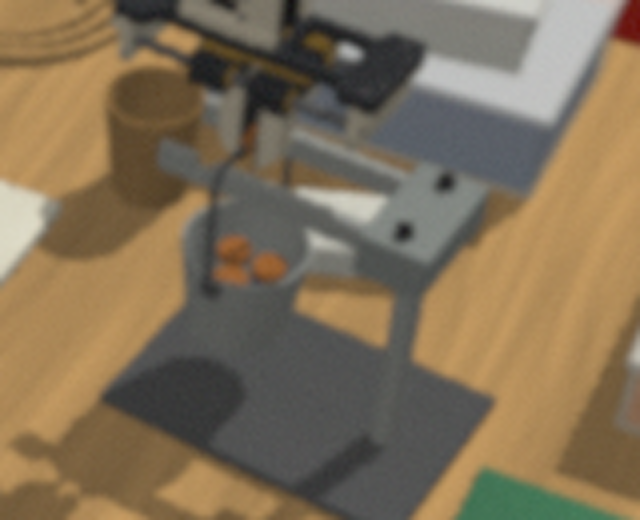

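Call:
carry_out(
  deltas=[
    [[0,0,1,0],[0,0,2,0],[0,0,3,0],[0,0,3.5,0],[0,0,3.5,0],[0,0,3.5,0]],
  ],
)

```text
time: 19.3
tool_pos: [567.2, 212.0, 268.1]
tcp_rot: [3.142, -0.0, 1.454]
contact_force: [-0.0, -0.7, -7.4]
grip_width: 10.0
```

Call:
carry_out(
  deltas=[
    [[0,0,0.4,0],[0,0,0.8,0],[0,0,0.8,0],[0,0,0.8,0]],
  ],
)

```text
time: 19.7
tool_pos: [567.2, 212.0, 267.3]
tcp_rot: [-3.142, -0.0, 1.454]
contact_force: [-0.2, 0.1, -6.7]
grip_width: 9.7
```

Call:
carry_out(
  deltas=[
    [[0,0,0.4,0],[0,0,0.8,0],[0,0,0.8,0],[0,0,0.8,0]],
  ],
)

```text
time: 20.1
tool_pos: [567.2, 211.9, 266.5]
tcp_rot: [-3.142, -0.0, 1.454]
contact_force: [-0.3, 0.3, -5.8]
grip_width: 10.1
```

Call:
carry_out(
  deltas=[
    [[0,0,0.4,0],[0,0,0.6,0],[0,0,0.6,0],[0,0,0.6,0]],
  ],
)

```text
time: 20.5
tool_pos: [567.2, 212.0, 265.9]
tcp_rot: [-3.142, -0.0, 1.454]
contact_force: [0.5, 0.7, -6.9]
grip_width: 10.2
```

Call:
carry_out(
  deltas=[
    [[0,0,0.4,0],[0,0,0.8,0],[0,0,0.8,0],[0,0,0.8,0]],
  ],
)

```text
time: 20.9
tool_pos: [567.2, 212.0, 265.1]
tcp_rot: [3.142, -0.0, 1.454]
contact_force: [-0.8, -0.6, -6.8]
grip_width: 10.1
```

Call:
carry_out(
  deltas=[
    [[0,0,0.4,0],[0,0,0.8,0],[0,0,0.8,0],[0,0,0.8,0]],
  ],
)

```text
time: 21.3
tool_pos: [567.2, 212.0, 264.5]
tcp_rot: [3.141, -0.0, 1.454]
contact_force: [0.0, -0.3, -4.8]
grip_width: 10.1
```

Call:
carry_out(
  deltas=[
    [[0,0,0.4,0],[0,0,0.4,0],[0,0,0.4,0]],
  ],
)

```text
time: 21.6
tool_pos: [567.2, 212.0, 264.4]
tcp_rot: [3.141, -0.0, 1.454]
contact_force: [-1.1, -0.6, -2.1]
grip_width: 10.1
```

Call:
carry_out(
  deltas=[
    [[0,-1,0,0],[0,-2,0,0],[0,-3,0,0],[0,-4,0,0],[0,-5,0,0],[0,-6,0,0],[0,-7,0,0],[0,-7,0,0],[0,-7,0,0]],
  ],
)

```text
time: 22.5
tool_pos: [560.3, 212.8, 264.2]
tcp_rot: [3.141, -0.0, 1.454]
contact_force: [2.6, 0.0, 1.1]
grip_width: 9.6
```

Call:
carry_out(
  deltas=[
    [[0,-1,-0.3,0],[0,-2,-0.4,0],[0,-3,-0.4,0],[0,-4,-0.4,0],[0,-5,-0.4,0],[0,-5,-0.4,0],[0,-5,-0.4,0]],
  ],
)

```text
time: 23.2
tool_pos: [554.0, 213.4, 263.2]
tcp_rot: [-3.137, 0.001, 1.454]
contact_force: [-1.9, 0.3, -5.8]
grip_width: 9.7
```

Call:
carry_out(
  deltas=[
    [[0,-1,0.8,0],[0,-2,1.8,0],[0,-3,2.8,0],[0,-4,3.8,0],[0,-4,3.8,0],[0,-4,3.8,0]],
  ],
)

```text
time: 23.8
tool_pos: [551.1, 213.9, 260.4]
tcp_rot: [-3.141, -0.0, 1.454]
contact_force: [-2.9, 0.2, -3.3]
grip_width: 10.0
```

Call:
carry_out(
  deltas=[
    [[0,-1,0.8,0],[0,-2,1.8,0],[0,-3,2.8,0],[0,-4,3.8,0],[0,-4,3.8,0],[0,-4,3.8,0]],
  ],
)

```text
time: 24.4
tool_pos: [547.1, 214.3, 256.5]
tcp_rot: [-3.141, 0.0, 1.454]
contact_force: [-1.4, 0.8, -4.6]
grip_width: 10.0
```

Call:
carry_out(
  deltas=[
    [[0,-0.5,0.5,0],[0,-1,1,0],[0,-1,1,0],[0,-1,1,0]],
  ],
)

```text
time: 24.8
tool_pos: [546.3, 214.4, 255.7]
tcp_rot: [3.142, -0.0, 1.454]
contact_force: [-1.0, -0.6, -4.1]
grip_width: 9.8
```

Call:
carry_out(
  deltas=[
    [[0,-0.4,0.4,0],[0,-0.8,0.6,0],[0,-0.8,0.6,0],[0,-0.8,0.6,0]],
  ],
)

```text
time: 25.2
tool_pos: [545.9, 214.5, 255.4]
tcp_rot: [3.14, -0.0, 1.454]
contact_force: [1.6, -0.7, -3.0]
grip_width: 9.8
```

Call:
carry_out(
  deltas=[
    [[0,0.3,0.3,0],[0,0.4,0.6,0],[0,0.4,0.6,0],[0,0.4,0.6,0]],
  ],
)

```text
time: 25.6
tool_pos: [546.0, 214.5, 255.2]
tcp_rot: [3.141, -0.0, 1.454]
contact_force: [-2.2, -0.3, 6.0]
grip_width: 10.2
```

```bash
python3 - <<'E'
from h import *
p,d,m=cap('wrist','w6'); print(bot.get_obs()['contact_force']); cv2.imwrite('pics/c6.png',cv2.resize(p[80:310,200:560],(720,460)))
E
```

```text
[-1.35659472 -1.07727138  6.09586872]
```

View pics/c6.png

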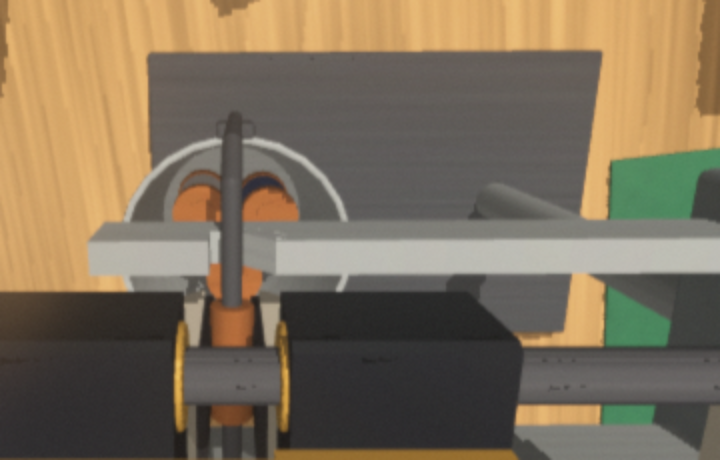

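Call:
carry_out(
  deltas=[
    [[0,0,-0.5,0],[0,0,-0.5,0],[0,0,-0.5,0]],
  ],
)

```text
time: 25.95
tool_pos: [546.0, 214.5, 255.2]
tcp_rot: [3.141, -0.0, 1.454]
contact_force: [-1.0, -0.7, 4.5]
grip_width: 9.8
```

Call:
carry_out(
  deltas=[
    [[0,0,-0.5,0],[0,0,-0.5,0],[0,0,-0.5,0]],
  ],
)

```text
time: 26.25
tool_pos: [546.0, 214.5, 255.3]
tcp_rot: [-3.141, -0.0, 1.454]
contact_force: [0.1, 0.1, 1.3]
grip_width: 10.1
```

Call:
carry_out(
  deltas=[
    [[0,0,-0.2,0],[0,0,-0.2,0],[0,0,-0.2,0],[0,0,-0.2,0]],
  ],
  fingers=14,
)

```text
time: 26.65
tool_pos: [545.9, 214.5, 255.6]
tcp_rot: [-3.141, -0.0, 1.454]
contact_force: [-0.5, 0.9, 0.6]
grip_width: 13.9
```

Call:
carry_out(
  deltas=[
    [[0,0,0,0],[0,0,0,0],[0,0,0,0],[0,0,0,0],[0,0,0,0],[0,0,0,0]],
  ],
  fingers=40,
)

```text
time: 27.25
tool_pos: [545.9, 214.5, 255.7]
tcp_rot: [3.142, -0.0, 1.454]
contact_force: [0.5, 0.3, 0.2]
grip_width: 40.2
```

Call:
carry_out(
  deltas=[
    [[0,0,-1,0],[0,0,-4,0],[0,0,-9,0],[0,0,-16,0],[0,0,-26,0],[0,0,-38,0],[0,0,-52,0],[0,0,-66,0],[0,0,-80,0],[0,0,-92,0],[0,0,-100,0],[0,0,-100,0]],
  ],
)

```text
time: 28.45
tool_pos: [546.2, 214.5, 357.3]
tcp_rot: [3.139, -0.001, 1.454]
contact_force: [-0.9, 0.2, 0.7]
grip_width: 40.0
```

Call:
carry_out(
  deltas=[
    [[0,-10,0,0],[0,-30,0,0],[0,-60,0,0],[0,-90,0,0],[0,-115,0,0],[0,-130,0,0],[0,-140,0,0],[0,-140,0,0],[0,-140,0,0],[0,-140,0,0]],
  ],
)

```text
time: 29.45
tool_pos: [407.5, 230.7, 355.5]
tcp_rot: [-3.142, 0.0, 1.453]
contact_force: [-0.6, 0.2, -0.5]
grip_width: 40.4
```

```bash
python3 - <<'E'
from h import *
np.set_printoptions(precision=1,suppress=True)
p,d,m=cap('wrist','w7'); s,_,_=cap('scene','s7'); o=bot.get_obs(); print(o['time'],o['contact_force'],o['tool_pos'])
a=cv2.resize(p[60:330,:],(640,270)); b=cv2.resize(s[100:230,330:490],(400,325),interpolation=cv2.INTER_CUBIC)
c=np.zeros((600,640,3),np.uint8); c[:270]=a; c[270:595,:400]=b; cv2.imwrite('pics/c7.png',c)
E
```

```text
29.55 [ 0.3 -0.5 -0.6] [407.5 230.7 355.4]
```

View pics/c7.png

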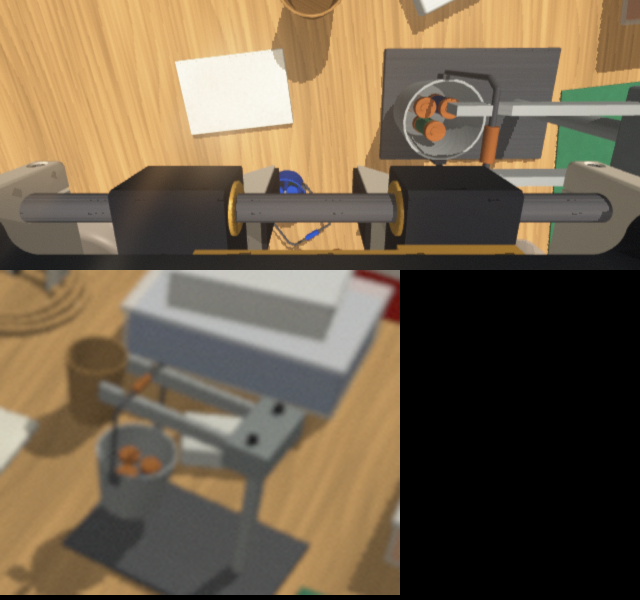

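```bash
python3 - <<'E'
from h import *
np.set_printoptions(precision=1,suppress=True)
p,d,m=cap('top','t8'); K,T=m['K'],m['camera_from_world']; W=world(d,K,T)
Y=1.454; tx=np.array([np.cos(Y),np.sin(Y)]); ty=np.array([np.sin(Y),-np.cos(Y)]); c=np.array([546,214.5])
D=W[...,:2]-c; a=D@tx; b=D@ty
for W_,n in ((W,'top'),):
  for lo in range(-44,44,8):
    k=(a>lo)&(a<lo+8)&(abs(b)<9)&(W[...,2]>190)&(W[...,2]<230); print(n,lo+4,k.sum(),np.median(W[k][:,2]) if k.sum() else None, np.median(b[k]) if k.sum() else None)
p0,d0,_,_=load('t0'); df=cv2.absdiff(p,p0).max(2)>45; df=cv2.morphologyEx(df.astype(np.uint8),cv2.MORPH_OPEN,np.ones((3,3)))
n,l,st,ce=cv2.connectedComponentsWithStats(df)
for i in range(1,n):
    if st[i,4]>20: print('chg',st[i],ce[i])
z=load('w7'); W=world(z[1],z[2],z[3]); D=W[...,:2]-c; a=D@tx; b=D@ty
for lo in range(-44,44,8):
    k=(a>lo)&(a<lo+8)&(abs(b)<9)&(W[...,2]>190)&(W[...,2]<230); print('w',lo+4,k.sum(),np.median(W[k][:,2]) if k.sum() else None, np.median(b[k]) if k.sum() else None)
E
```

```text
top -40 5 208.35708278222933 0.48883227368322874
top -32 18 206.94027958680158 1.6661957671767988
top -24 8 207.95957537035395 0.49713668863892896
top -16 9 208.90612802927762 0.621830485109178
top -8 10 211.65019948031465 -0.867607728541076
top 0 8 210.8010659646735 -1.5440444212328637
top 8 11 211.22430760232942 0.262459515371785
top 16 5 209.91996253232446 -0.5695396054807857
top 24 16 206.9270109696091 0.5563997976869134
top 32 10 209.86263467979893 -1.4980300231730883
top 40 6 207.84569212981228 -0.20466836079592263
chg [347 168  42  33 882] [368.2 184.7]
chg [247 173   4   6  21] [248.7 175.3]
chg [203 175  40  48 981] [225.5 197.1]
chg [246 182   6   5  26] [248.3 184. ]
chg [275 182  18  23 255] [285.7 194.4]
chg [168 188  40  34 844] [188. 204.]
chg [154 193  14  31 293] [161.3 210. ]
chg [ 199  225   56   99 2587] [231.6 273.8]
chg [ 318  230  172  170 5963] [410.2 321.9]
chg [165 232  29  53 557] [179.6 256.4]
chg [367 255   7  10  49] [369.8 258.8]
chg [382 258   7   6  37] [385.2 260.3]
chg [385 260  14  18 136] [392.4 269.3]
chg [376 264   7   7  38] [378.9 266.8]
chg [
[... 492 characters left out ...]
39   84   61 2214] [251.4 373.8]
chg [345 353   7  19  93] [348.1 362.1]
chg [ 28 358  16  12 118] [ 36.6 363.1]
chg [286 367   8  17  81] [290.  376.7]
chg [ 41 384   8   4  26] [ 44.6 385.6]
chg [ 61 385  15  14 130] [ 68.2 391.6]
chg [ 86 394   7   6  38] [ 89.3 396.7]
w -40 0 None None
w -32 0 None None
w -24 0 None None
w -16 59 211.6021233501228 -1.1025803316805263
w -8 141 213.63583608377527 -2.6986793621188494
w 0 154 213.4029174252458 -2.2924364195959384
w 8 146 213.34951245273146 -2.4735413353847213
w 16 129 212.1255010720045 -1.789235434162249
w 24 125 211.55705102943512 -0.2816521379561522
w 32 237 211.32249097077113 0.3395680583545582
w 40 74 211.1532953775923 -1.305340205127313
```

```bash
python3 -c "
from plant import bot
print(bot.get_obs()['time'],bot.close_job())"
```

```text
the job is handed in; nothing more can be done
29.6 None
```

The larger grey pail now hangs by its bail in the notches of both prongs. I let go, backed the gripper away and handed the job in at 29.6 s.

- **Swing and lift:** I swung the bail up by its sleeve, steering by force. Sideways forces peaked at about 5 N, and the pail's rim measured within about 3 mm of where it started. I then lifted it straight up; it weighs about 7 N.
- **Hanging:** I lowered the wire onto the flat prong tops, felt contact, and slid it outward and down the ramp to the notch floor. For a moment in the notch I pushed down about 6 N beyond the pail's weight. I backed that off before opening the fingers.
- **Last checks:**
  - The wire is level across both prongs. Its top reads about 207–210 mm in the top camera and about 211 mm in the wrist camera, against about 211 mm for a wire lying in the notches. The wrist camera did not see the wire over the far prong.
  - The force on the tool after release was about zero.
- **Less certain:** I did not measure each bystander at the end. The before/after top-view comparison showed many changed patches, a few near the cup and the pink pail. I took these to be the arm and its shadows, because the arm never reached down near either one.

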